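# Gauge a heating-block well and fit the plug of its depth

### The arm

A 6-joint arm with a two-finger parallel gripper is mounted at the origin on a cart in front of the work surface, level with it; the furniture and walls round the work are solid. World frame = base frame: x ahead of the robot, y to its left, z up, the work surface at z = 0. Lengths are in m, angles in rad, forces in N, time in s.
With the tool pointing down it reaches from about 0.35 to 0.975 m from the base axis. Payload 4.9 kg.
Tool frame: the origin (TCP) lies midway between the tips of the shut fingers; the grasp point (between the pads) lies 19 mm behind it; z points along the fingers, y is the line along which they close (so a half turn about z gives the same grasp; the last joint's range is limited). The gripper opens to 85 mm and grips with 20 to 120 N. Pads are 22 mm wide; open, the fingers measure 114 mm over their backs; the gripper's body (76 mm by 85 mm) begins 54 mm behind the grasp point. The pads swing forward as they close: fully open they stand 13 mm farther back than shut.
Start: joints at [1.145, 0.053, 1.613, -0, 1.476, -0.119], TCP at [0.189, 0.596, 0.231] pointing down, gripper open.
Joint ranges: [-3.01, 3.01], [-1.01, 2.22], [0.06, 2.58], [-1.02, 4.17], [0.09, 2.62], [-3.14, 3.14]. Speed limits (rad/s): [2.57, 2.57, 3.14, 3.14, 3.14, 3.14].

### API

Orientations are given as a rotation vector (axis times angle).
In Python, from station import telemetry, optics, ctrl gives the robot as it stands.
- The arm moves only by the shell command python3 -m pendant 'ROWS' [FORCE]. ROWS is JSON, one flat list of numbers, 7 for each row, row after row: the turn, a rotation vector about the tool's x, y, z as a fraction of full scale, then the shift along the tool's x, y, z as a fraction of full scale, then the opening, from 0 (shut) to 1 (fully open). In form: [ax, ay, az, tx, ty, tz, fingers, ax, ay, az, tx, ty, tz, fingers, ...]. A call has 1 to 12 rows; each row is the pose to reach, as a shift and turn from the pose commanded when the call began, along the tool's axes at that moment; what a row does not reach only later rows make up. Full scale, the value 1, is 300 mm for a shift and 30 degrees for a turn. A row lasts 1/8 s, in which the tool goes at most 62.5 mm and 10.7 degrees, less where a joint would pass 70% of its speed; a pose out of reach is approached as far as the arm can. A call with a number of a shift or a turn outside -1 to 1 is refused whole. A call with a gripper value outside its range is refused whole. The fingers move at their own pace and stop on an object; FORCE is the grip in N (left out, the last holds). Time passes only in rows, so rows that repeat a pose let the fingers close. It gives the time, the measured TCP pose, the force, the opening and the grip force at its end, in the units of the state.
- telemetry.get_obs(): the state, without advancing time (a new reading comes with each control period).
- optics.get_image(name): name is "scene" or "top" or "wrist"; returns a dict with "image" (384x512x3 uint8, red, green, blue), "depth" (384x512 float32, m along the optical axis (not along the pixel's ray), 0 where there is no reading), "fx", "fy", "cx", "cy" (pixels), "dist_coeffs" ([k1, k2, p1, p2, k3] as OpenCV has them; the pictures are not rectified), "rvec" (rotation vector, rad) and "tvec" (3), from world to camera coordinates, as OpenCV has them. Camera axes: x right, y down, z forward; pixel columns grow to the right and rows downward; lengths in m; the calibration is good to about 2 mm. A picture is of the moment at which its call begins.
- ctrl.finish_job(): hands the job in; it is judged then, once.
The state is a dict: "t": time; "q": joint angles; "dq": joint speeds; "effort": joint torques, N m; "tool_pos": TCP position; "tool_rot": TCP orientation; "contact_force": force on the tool from outside, world axes, zero at the start; "wrist_torque": the same for the moment, N m; "opening": finger opening in m; "grip_force": force on a finger pad.
Only numpy, scipy, OpenCV 4.12 (cv2) and the standard library are available. Lean on these libraries where they do the work, as an engineer would, in place of code of your own. Each camera call takes 0.05 s, during which the arm holds its last target. There are 200 camera calls.

### The job

Find out how deep the orange-ringed well of the heating block is by holding the depth rod upright in it with the tip on the bottom for a moment, then put the rod back in its stand. Lower (do not drop) the one plug of that length into the ringed well, so that its steel shoulder is flush with the block's top face; no trial fitting: leave the other three plugs standing where they are, and do not disturb the bottles and other things around.

Things in the scene. Friction and masses are not known exactly. Their poses are not given: they have to be found in the camera images.
- block: fixed square aluminium heating block, 104x104 mm, 72 mm high; origin at the centre of its underside, z up. Four blind wells, 26 mm bore with 2 mm chamfered mouths, at x,y = +-25 mm in its frame; one is 28, one 36, one 44, one 52 mm deep; which is which changes every time
- marked_well (a point): centre of the mouth, level with the block's top face (72 mm above the worktop), of the well that has a flat orange ring round it (well at +25,+25 mm in the block's frame)
- rod_stand: fixed white square holder, 60x60 mm, 74 mm high, with one vertical 18 mm through hole; origin at the centre of its underside
- stand_hole (a point): centre of the mouth of the hole in the rod stand, on its top face
- rod: loose upright depth rod, 112 mm, 60 g, hanging by its collar in the stand, tip 4 mm above the worktop; origin at the lower tip, z up. From the tip: shaft 10 mm thick to 70 mm, collar 24 mm wide 70-74, black handle 16 mm thick 74-112. Bands: red 24-32, yellow 32-40, green 40-48, blue 48-56: with the tip on a well bottom, the band at the block's top face has the matching plug's colour
- plug_red: loose well plug, 70 g, standing upright on the worktop: steel cylinder 22 mm thick and 28 mm long (origin at the centre of its foot, z up; 2 mm chamfer at the foot) with a red round grip knob 14 mm thick and 32 mm high on top; it matches a well 28 mm deep
- plug_red_shoulder (a point): centre of the top end of the steel cylinder of the red plug, 28 mm above its foot, where the knob begins
- plug_yellow: loose well plug, 70 g, standing upright on the worktop: steel cylinder 22 mm thick and 36 mm long (origin at the centre of its foot, z up; 2 mm chamfer at the foot) with a yellow round grip knob 14 mm thick and 32 mm high on top; it matches a well 36 mm deep
- plug_yellow_shoulder (a point): centre of the top end of the steel cylinder of the yellow plug, 36 mm above its foot, where the knob begins
- plug_green: loose well plug, 70 g, standing upright on the worktop: steel cylinder 22 mm thick and 44 mm long (origin at the centre of its foot, z up; 2 mm chamfer at the foot) with a green round grip knob 14 mm thick and 32 mm high on top; it matches a well 44 mm deep
- plug_green_shoulder (a point): centre of the top end of the steel cylinder of the green plug, 44 mm above its foot, where the knob begins
- plug_blue: loose well plug, 70 g, standing upright on the worktop: steel cylinder 22 mm thick and 52 mm long (origin at the centre of its foot, z up; 2 mm chamfer at the foot) with a blue round grip knob 14 mm thick and 32 mm high on top; it matches a well 52 mm deep
- plug_blue_shoulder (a point): centre of the top end of the steel cylinder of the blue plug, 52 mm above its foot, where the knob begins
- vial_clear: bystander, loose: small clear vial with blue cap, 27 mm wide, 61 mm high; origin at the centre of its underside
- vial_white: bystander, loose: small vial with white cap, 25 mm wide, 61 mm high; origin at the centre of its underside
- media_bottle: bystander, loose: large clear bottle with blue cap, 100 mm wide, 225 mm high; origin at the centre of its underside
- aerosol_can: bystander, loose: pink aerosol can, 53 mm wide, 206 mm high; origin at the centre of its underside
- solvent_bottle: bystander, loose: white bottle with red cap, 74 mm wide, 161 mm high; origin at the centre of its underside
- amber_bottle: bystander, loose: amber bottle with blue cap, 60 mm wide, 121 mm high; origin at the centre of its underside
- bench_timer: bystander, loose: flat white bench timer, 64x72 mm, 20 mm high; origin at the centre of its underside
Not all that is in view belongs to the job. Leave any pink look-alike of the rod alone.

How it is judged:
By the outcome, as a careful person would: the job done as asked, in the order asked, and still so for the second after the job is handed in, with the robot touching nothing.
It also fails if it takes over 58 s, if anything falls off the work surface, if the arm or the gripper's body presses on something with over 40 N, if the wrist force passes 120 N, or if a joint passes its speed limit or range.

## Working session

There is one attempt and no reset: what is moved stays moved. The work goes in short steps, Python scripts to look and compute and a shell command to move; the robot and the scene stay as the last step left them, time stands still between calls to the robot, and variables do not carry over. Pictures are saved under pics/ and viewed, at most 12 in all, crops included, and the job is handed in when it is done.

```bash
mkdir -p pics; ls; cat > h.py <<'E'
import numpy as np,cv2,json
from station import telemetry,optics,ctrl
def grab(n):
    im=optics.get_image(n); np.savez('last_'+n+'.npz',**im); return im
def load(n): return dict(np.load('last_'+n+'.npz'))
def K(im): return np.array([[im['fx'],0,im['cx']],[0,im['fy'],im['cy']],[0,0,1]],float)
def ray(im,uv):
    R=cv2.Rodrigues(np.array(im['rvec'],float))[0]; t=np.array(im['tvec'],float).ravel()
    p=cv2.undistortPoints(np.array([[uv]],float),K(im),np.array(im['dist_coeffs'],float)).ravel()
    return -R.T@t, R.T@np.array([p[0],p[1],1.])
def onz(im,uv,z):
    c,d=ray(im,uv); return c+d*(z-c[2])/d[2]
def bydepth(im,uv):
    c,d=ray(im,uv); return c+d*float(im['depth'][int(uv[1]),int(uv[0])])
def proj(im,P):
    return cv2.projectPoints(np.array(P,float).reshape(-1,3),np.array(im['rvec'],float),np.array(im['tvec'],float),K(im),np.array(im['dist_coeffs'],float))[0].reshape(-1,2)
def save(im,f,box=None,s=1):
    a=im['image'][:,:,::-1]
    if box: a=a[box[1]:box[3],box[0]:box[2]]
    cv2.imwrite('pics/'+f,cv2.resize(a,None,fx=s,fy=s,interpolation=cv2.INTER_CUBIC))
E
python3 - <<'E'
from h import *
for n in('scene','top'):
    im=grab(n); save(im,n+'0.png',None,1.5); c,_=ray(im,(256,192)); print(n,c)
o=telemetry.get_obs(); print({k:np.round(v,3) for k,v in o.items()})
E
```

```text
pics
scene [ 0.12971537 -0.673826    0.76345579]
top [ 2.74158067e-01 -3.90579712e-04  1.39699712e+00]
{'t': np.float64(0.1), 'q': array([ 1.145,  0.053,  1.614, -0.   ,  1.476, -0.119]), 'dq': array([-0.001, -0.001, -0.004, -0.   ,  0.   ,  0.001]), 'effort': array([-0.0000e+00, -3.9490e+01, -3.7137e+01, -0.0000e+00,  4.0000e-03,
       -0.0000e+00]), 'tool_pos': array([0.189, 0.595, 0.23 ]), 'tool_rot': array([-4.800e-01, -3.104e+00,  3.000e-03]), 'contact_force': array([-0.631,  0.154,  0.147]), 'wrist_torque': array([ 0.043, -0.026,  0.003]), 'grip_force': np.float64(0.0), 'opening': np.float64(0.085)}
```

View pics/scene0.png

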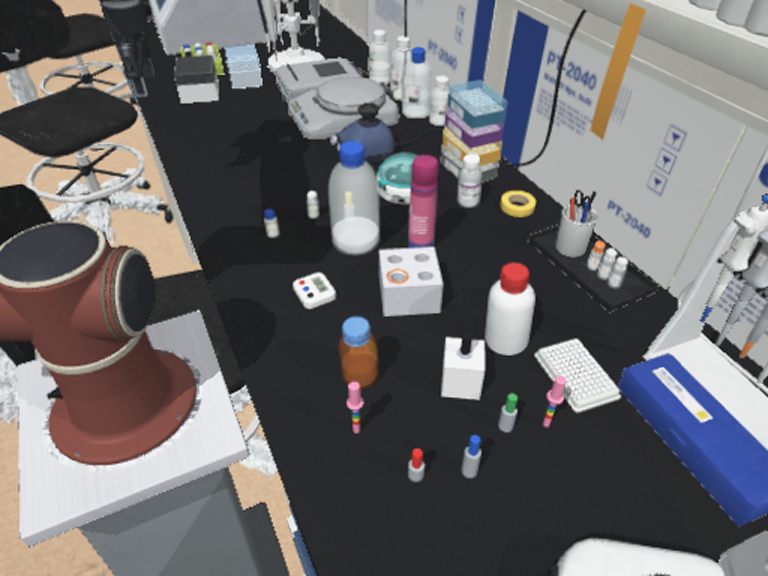

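View pics/top0.png

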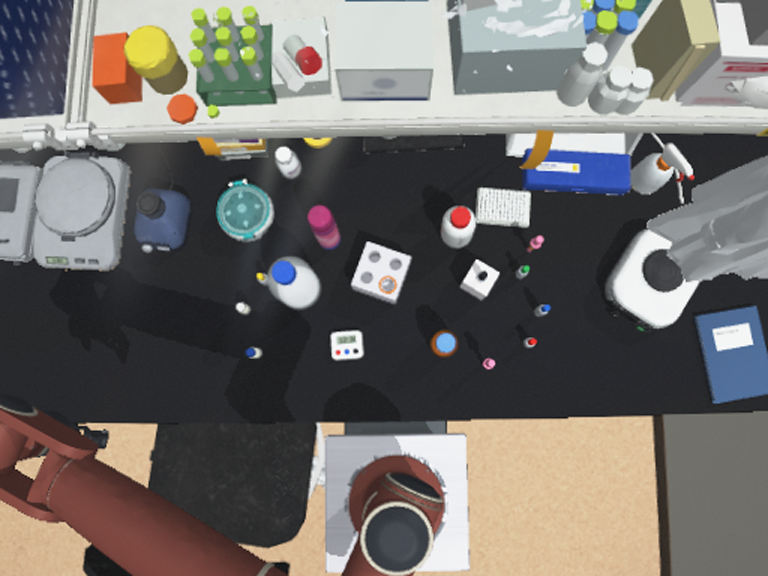

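The top view (1.5x) shows the white stand with the black handle at (481,274), and the block with the orange ring at (388,285). The plugs are red (531,342), blue (545,309), green (523,271) and yellow (262,278), the last beside the media bottle. Three things could be the rod:
- a black handle in the stand at (481,274)
- a pink look-alike at (488,363)
- a pink look-alike at (537,242)

Only the black-handled one in the stand fits the description. I'll measure the positions and confirm in a crop.

```bash
python3 - <<'E'
from h import *
im=load('top'); sc=load('scene'); hsv=cv2.cvtColor(im['image'],cv2.COLOR_RGB2HSV)
def blob(lo,hi,box,im=im):
    h=cv2.cvtColor(im['image'],cv2.COLOR_RGB2HSV); m=cv2.inRange(h,lo,hi); z=np.zeros_like(m); x0,y0,x1,y1=box; z[y0:y1,x0:x1]=m[y0:y1,x0:x1]
    n,l,s,c=cv2.connectedComponentsWithStats(z); i=1+np.argmax(s[1:,4]); return c[i],s[i]
for nm,lo,hi,box,z in [('ring',(5,100,120),(20,255,255),(240,175,280,205),.072),('red',(0,120,80),(8,255,255),(345,220,362,236),.06),('blue',(100,120,80),(125,255,255),(352,198,372,214),.084),('green',(45,100,60),(85,255,255),(340,172,356,190),.076),('yellow',(20,100,100),(35,255,255),(168,178,182,192),.068),('rod',(0,0,0),(180,255,70),(312,174,330,192),.116)]:
    c,s=blob(lo,hi,box); print(nm,c.round(1),s,onz(im,c,z).round(4),'by depth',bydepth(im,c).round(3))
# block top face & stand top by depth
for nm,box,z in [('block',(228,155,280,205),.072),('stand',(303,168,337,204),.074)]:
    x0,y0,x1,y1=box; P=[];U=[]
    for v in range(y0,y1):
        for u in range(x0,x1):
            p=bydepth(im,(u,v))
            if abs(p[2]-z)<.008: P.append(p[:2]);U.append((u,v))
    W=np.array([onz(im,u,z)[:2] for u in U])
    r=cv2.minAreaRect((W*1000).astype(np.float32)); print(nm,len(W),r)
save(sc,'c1.png',(250,150,420,330),3.3)
E
```

```text
ring [258.2 190. ] [253 184  11  12  35] [0.4807 0.0128 0.072 ] by depth [0.485 0.013 0.043]
red [354.6 227.2] [352 225   6   5  21] [ 0.3525 -0.3035  0.06  ] by depth [ 0.352 -0.303  0.062]
blue [363.8 205. ] [361 203   6   5  24] [ 0.4232 -0.3318  0.084 ] by depth [ 0.423 -0.332  0.085]
green [350. 179.] [348 177   5   5  21] [ 0.5117 -0.2927  0.076 ] by depth [ 0.511 -0.292  0.081]
yellow [173.  183.8] [171 182   5   5  21] [0.5073 0.2976 0.068 ] by depth [0.507 0.297 0.069]
rod [326.6 175.3] [322 174   8   5  23] [ 0.5179 -0.2085  0.116 ] by depth [ 0.541 -0.228 -0.004]
block 805 ((514.8980102539062, 28.45682144165039), (104.16400909423828, 105.36436462402344), 69.20849609375)
stand 302 ((495.19720458984375, -193.3238525390625), (60.02155685424805, 61.98358154296875), 57.60127258300781)
```

View pics/c1.png

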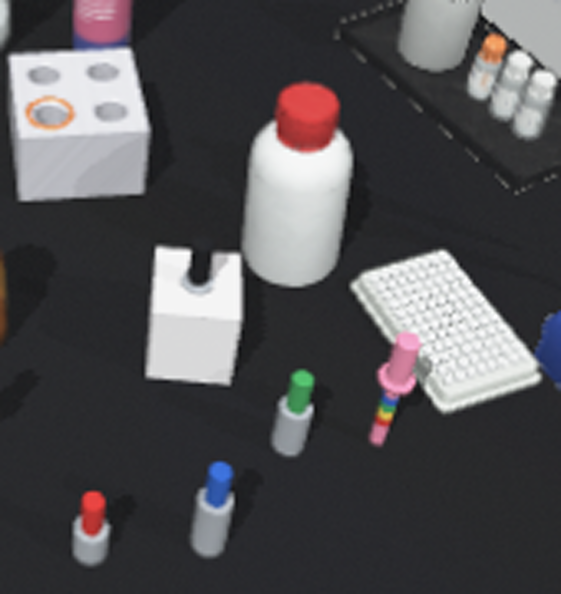

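The crop confirms it: the rod is black-handled and stands in the white holder, and the pink ones are decoys. Next I'll check clearances and work out the first move.

```bash
cat >> h.py <<'E'
from scipy.spatial.transform import Rotation as Ro
def go(x,y,z,ydir=None):
    """rows to reach TCP xyz pointing down, with tool y along ydir (deg, mod 180)"""
    o=telemetry.get_obs(); R=Ro.from_rotvec(o['tool_rot'])
    s=R.inv().apply(np.array([x,y,z])-o['tool_pos'])/.3
    t=np.zeros(3)
    if ydir is not None:
        yv=R.apply([0,1,0]); cur=np.degrees(np.arctan2(yv[1],yv[0])); d=(ydir-cur+90)%180-90
        a=np.radians(cur+d); Y=np.array([np.cos(a),np.sin(a),0]);Z=np.array([0,0,-1.])
        T=Ro.from_matrix(np.c_[np.cross(Y,Z),Y,Z]); t=np.degrees((R.inv()*T).as_rotvec())/30
    print('pos',o['tool_pos'].round(4),'turn',t.round(3),'shift',s.round(4),'q',o['q'].round(2))
E
python3 - <<'E'
from h import *
im=load('top')
for n,uv,z in [('solvent',(306.7,144.7),.16),('media',(189.3,181.3),.225),('aero',(213,141),.205),('amber',(296,229),.12),('pinkfar',(358,161.3),.11),('pinknear',(325.5,242.3),.11)]: print(n,onz(im,uv,z).round(3))
go(.495,-.193,.30,None)
E
```

```text
solvent [ 0.608 -0.143  0.16 ]
media [0.486 0.214 0.225]
aero [0.613 0.147 0.205]
amber [ 0.347 -0.105  0.12 ]
pinkfar [ 0.564 -0.314  0.11 ]
pinknear [ 0.304 -0.198  0.11 ]
pos [0.1885 0.5953 0.2302] turn [0. 0. 0.] shift [-1.7674 -2.1969 -0.229 ] q [ 1.15  0.05  1.61 -0.    1.48 -0.12]
```

```bash
python3 -m pendant '[0,0,0,-0.59,-0.74,-0.23,1,0,0,0,-0.59,-0.74,-0.23,1,0,0,0,-0.59,-0.74,-0.23,1,0,0,0,-0.59,-0.74,-0.23,1,0,0,0,-0.59,-0.74,-0.23,1]' 30
python3 -m pendant '[0,0,0,-0.59,-0.73,0,1,0,0,0,-0.59,-0.73,0,1,0,0,0,-0.59,-0.73,0,1,0,0,0,-0.59,-0.73,0,1,0,0,0,-0.59,-0.73,0,1]'
python3 -m pendant '[0,0,0,-0.59,-0.73,0,1,0,0,0,-0.59,-0.73,0,1,0,0,0,-0.59,-0.73,0,1,0,0,0,-0.59,-0.73,0,1,0,0,0,-0.59,-0.73,0,1,0,0,0,-0.59,-0.73,0,1,0,0,0,-0.59,-0.73,0,1]'
python3 - <<'E'
from h import *
im=grab('wrist'); save(im,'w1.png',None,1.5); go(.495,-.193,.12,75)
print(ray(im,(256,192)), proj(im,[.495,-.193,.074]))
E
```

```text
t: 0.72
tool_pos: [0.2909, 0.3287, 0.3007]
tool_rot: [0.482, 3.104, 0.001]
contact_force: [0.9, 0.2, 0.2]
opening: 0.0858
grip_force: 0.0
t: 1.35
tool_pos: [0.3933, 0.0659, 0.2999]
tool_rot: [-0.485, -3.104, 0.001]
contact_force: [1.2, 0.4, -0.2]
opening: 0.0859
grip_force: 0.0
t: 2.22
tool_pos: [0.4953, -0.1932, 0.2998]
tool_rot: [-0.48, -3.104, -0.001]
contact_force: [0.2, 0.8, -0.1]
opening: 0.0851
grip_force: 0.0
pos [ 0.4954 -0.1928  0.3001] turn [ 0.001 -0.001 -0.084] shift [ 0.0007 -0.0011  0.6005] q [-0.51 -0.2   1.74  0.    1.6  -1.78]
(array([ 0.41500785, -0.16726777,  0.44161796]), array([ 0.30976459, -0.10227944, -0.94532413])) [[256.8447273  159.96503795]]
```

View pics/w1.png

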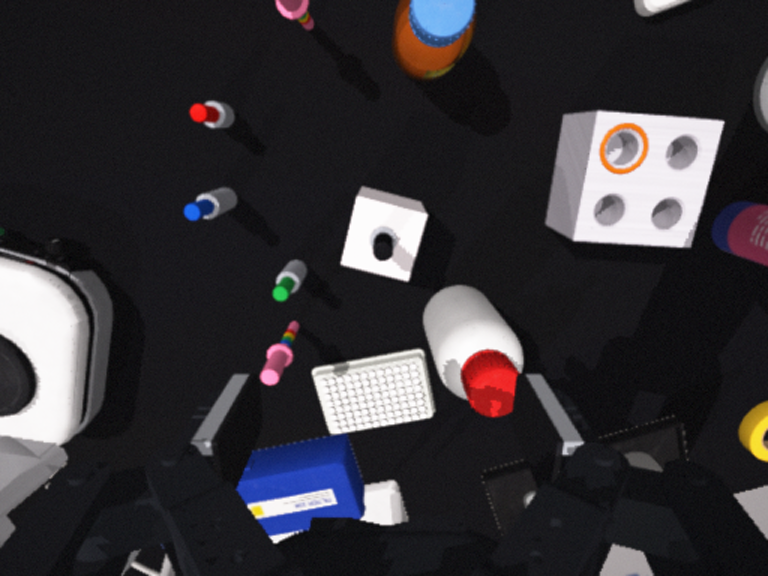

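```bash
cat >> h.py <<'E'
def mask_blob(im,lo,hi,box):
    h=cv2.cvtColor(im['image'],cv2.COLOR_RGB2HSV); m=cv2.inRange(h,lo,hi); z=np.zeros_like(m); x0,y0,x1,y1=box; z[y0:y1,x0:x1]=m[y0:y1,x0:x1]
    n,l,s,c=cv2.connectedComponentsWithStats(z); i=1+np.argmax(s[1:,4]); return (l==i).astype(np.uint8),c[i],s[i]
def face(im,box,z,tol=.006):
    """rect of the level face at height z within a pixel box"""
    W=[]
    for v in range(box[1],box[3]):
        for u in range(box[0],box[2]):
            if im['depth'][v,u]>0 and abs(bydepth(im,(u,v))[2]-z)<tol: W.append(onz(im,(u,v),z)[:2])
    r=cv2.minAreaRect((np.array(W)*1000).astype(np.float32)); return r
def ringc(im,box,z=.072):
    m,c,s=mask_blob(im,(5,110,120),(22,255,255),box)
    k=max(cv2.findContours(m,cv2.RETR_EXTERNAL,cv2.CHAIN_APPROX_NONE)[0],key=cv2.contourArea)
    e=cv2.fitEllipse(k); return e,onz(im,e[0],z)
E
python3 - <<'E'
from h import *
im=load('wrist')
print('stand',face(im,(225,120,290,190),.074)); print('block',face(im,(360,65,490,170),.072))
print('ring',ringc(im,(390,75,440,125)))
m,c,s=mask_blob(im,(0,0,0),(180,255,60),(244,150,266,178)); print('handle',c,s,onz(im,c,.1), bydepth(im,(255,158)),bydepth(im,(255,164)),bydepth(im,(255,168)))
E
```

```text
stand ((492.9295349121094, -194.9109344482422), (59.82001495361328, 60.357276916503906), 57.7180290222168)
block ((513.1246337890625, 25.193103790283203), (107.18595123291016, 104.94390106201172), 68.97594451904297)
ring (((415.4797668457031, 98.54997253417969), (29.504112243652344, 34.895198822021484), 35.3319206237793), array([0.48093503, 0.01195807, 0.072     ]))
handle [255.17241379 164.09770115] [250 156  12  17 174] [ 0.49348759 -0.19456948  0.1       ] [ 0.48637159 -0.1925002   0.10036298] [ 0.48993647 -0.19354302  0.11473247] [ 0.49452211 -0.19501705  0.11408111]
```

```bash
python3 -m pendant '[0,0,0,0.004,-0.005,0.2,0.6,0,0,0,0.004,-0.005,0.4,0.6,0,0,0,0.004,-0.005,0.6,0.6,0,0,0,0.004,-0.005,0.717,0.6,0,0,0,0.004,-0.005,0.717,0.6,0,0,0,0.004,-0.005,0.717,0,0,0,0,0.004,-0.005,0.717,0,0,0,0,0.004,-0.005,0.717,0,0,0,0,0.004,-0.005,0.717,0,0,0,0,0.004,-0.005,0.717,0]' 40
python3 -c "
from h import *
go(.4815,.0125,.20,None)"
```

```text
t: 3.52
tool_pos: [0.4958, -0.1956, 0.0881]
tool_rot: [0.48, 3.1, -0.002]
contact_force: [-0.3, 0.5, 6.7]
opening: 0.0149
grip_force: 39.0
pos [ 0.4958 -0.1956  0.0881] turn [0. 0. 0.] shift [ 0.2533  0.6467 -0.3742] q [-0.52 -0.04  1.95  0.    1.22 -1.78]
```

```bash
python3 -m pendant '[0,0,0,0,0,-0.1,0,0,0,0,0,0,-0.25,0,0,0,0,0,0,-0.39,0,0,0,0,0,0,-0.39,0,0,0,0,0.08,0.2,-0.39,0,0,0,0,0.16,0.4,-0.39,0,0,0,0,0.25,0.647,-0.39,0,0,0,0,0.25,0.647,-0.39,0,0,0,0,0.25,0.647,-0.39,0]'
python3 - <<'E'
from h import *
im=grab('wrist'); save(im,'w2.png',None,1.5); go(.4815,.0125,.16,None); sc=grab('scene'); save(sc,'s2.png',(220,120,340,240),4)
m=cv2.inRange(cv2.cvtColor(im['image'],cv2.COLOR_RGB2HSV),(5,110,120),(22,255,255)); print(cv2.connectedComponentsWithStats(m)[2:])
print(proj(im,[[.481,.0125,.072],[.481,.0125,.116]]))
E
```

```text
t: 4.65
tool_pos: [0.4803, 0.0142, 0.201]
tool_rot: [-0.475, -3.104, 0.0]
contact_force: [0.4, -0.5, -0.7]
opening: 0.0146
grip_force: 39.4
pos [0.4806 0.0132 0.2013] turn [0. 0. 0.] shift [-0.0037 -0.0012  0.1376] q [-0.13 -0.28  1.97 -0.    1.45 -1.39]
(array([[     0,      0,    512,    384, 194609],
       [    78,     62,     41,     55,   1506],
       [     0,     72,      1,      1,      1],
       [   120,     79,      4,      4,     11],
       [   120,     84,      6,      8,     22],
       [   103,    115,      2,      2,      2],
       [    99,    116,      1,      1,      1],
       [   235,    165,     41,     38,    407],
       [   251,    205,     13,      7,     33],
       [    34,    305,      5,      3,     12],
       [    36,    309,      3,      3,      4]], dtype=int32), array([[256.74726246, 192.321573  ],
       [100.25298805,  89.10491368],
       [  0.        ,  72.        ],
       [121.18181818,  80.54545455],
       [122.54545455,  87.5       ],
       [103.5       , 115.5       ],
       [ 99.        , 116.        ],
       [254.63390663, 181.22604423],
       [257.03030303, 207.        ],
       [ 36.08333333, 305.91666667],
       [ 37.25      , 310.        ]]))
[[255.33595303 184.21692932]
 [254.98693335 200.43949471]]
```

View pics/w2.png

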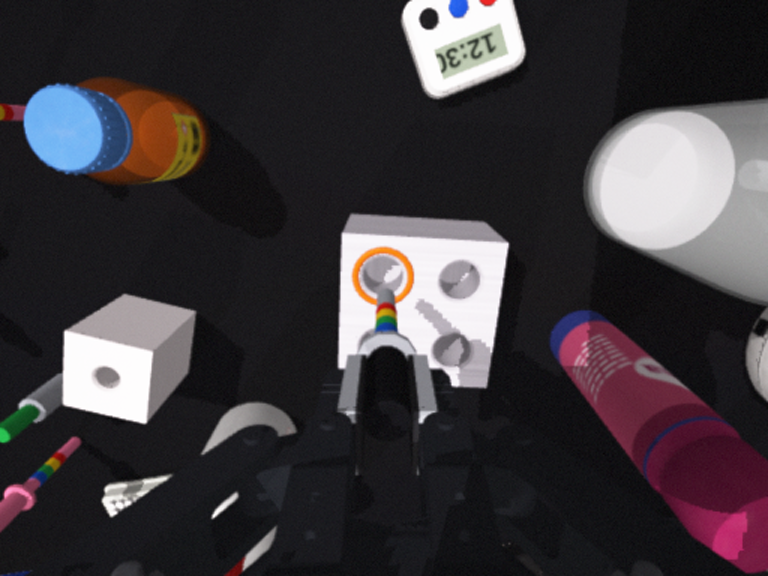

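```bash
python3 -m pendant '[0,0,0,0,0,0.1,0,0,0,0,0,0,0.18,0,0,0,0,0,0,0.23,0,0,0,0,0,0,0.23,0,0,0,0,0,0,0.23,0]'
python3 -m pendant '[0,0,0,0,0,0.014,0,0,0,0,0,0,0.027,0,0,0,0,0,0,0.027,0,0,0,0,0,0,0.027,0]'
python3 -m pendant '[0,0,0,0,0,0.014,0,0,0,0,0,0,0.027,0,0,0,0,0,0,0.027,0,0,0,0,0,0,0.027,0]'
```

```text
t: 5.38
tool_pos: [0.4819, 0.0124, 0.1342]
tool_rot: [0.481, 3.103, -0.0]
contact_force: [-0.5, -0.4, 0.2]
opening: 0.0148
grip_force: 39.4
t: 5.88
tool_pos: [0.4828, 0.0126, 0.1279]
tool_rot: [0.479, 3.101, -0.0]
contact_force: [-1.2, 0.2, 8.1]
opening: 0.0145
grip_force: 40.5
t: 6.38
tool_pos: [0.4875, 0.0114, 0.1263]
tool_rot: [0.477, 3.089, -0.003]
contact_force: [-2.2, -2.3, 27.3]
opening: 0.0144
grip_force: 43.8
```

```bash
python3 -m pendant '[0,0,0,0,0,-0.024,0,0,0,0,0,0,-0.024,0,0,0,0,0,0,-0.024,0,0,0,0,0,0,-0.024,0,0,0,0,0,0,-0.024,0,0,0,0,0,0,-0.024,0,0,0,0,0,0,-0.024,0,0,0,0,0,0,-0.024,0]'
python3 - <<'E'
from h import *
sc=grab('scene'); w=grab('wrist'); go(.4815,.0125,.13,72)
a=cv2.resize(sc['image'][140:225,235:310],None,fx=5,fy=5); b=cv2.resize(w['image'][150:270,190:330],None,fx=2.8,fy=2.8)
H=max(a.shape[0],b.shape[0]); c=np.zeros((H,a.shape[1]+b.shape[1],3),np.uint8); c[:a.shape[0],:a.shape[1]]=a; c[:b.shape[0],a.shape[1]:]=b
cv2.imwrite('pics/in.png',c[:,:,::-1]); print(c.shape)
E
```

```text
t: 7.38
tool_pos: [0.4831, 0.0127, 0.1267]
tool_rot: [0.479, 3.1, -0.0]
contact_force: [-0.1, -1.0, 9.8]
opening: 0.0144
grip_force: 42.0
pos [0.4831 0.0126 0.1266] turn [0.001 0.009 0.015] shift [ 0.0048 -0.002  -0.0112] q [-0.13 -0.21  2.04 -0.    1.31 -1.39]
(425, 767, 3)
```

View pics/in.png

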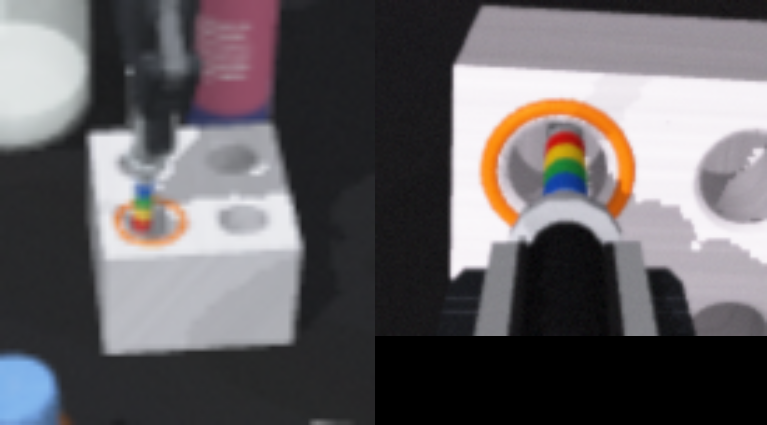

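Contact came with the TCP 40 mm above its height in the stand, so the tip is at 44 mm and the well is 28 mm deep. In both views the red band is the one at the top face, so the matching plug is red. Now I'll put the rod back.

```bash
python3 -m pendant '[0,0,0,0,0,-0.1,0,0,0,0,0,0,-0.2,0,0,0,0,0,0,-0.245,0,0,0,0,-0.08,-0.2,-0.245,0,0,0,0,-0.16,-0.4,-0.245,0,0,0,0,-0.252,-0.645,-0.245,0,0,0,0,-0.252,-0.645,-0.245,0,0,0,0,-0.252,-0.645,-0.245,0,0,0,0,-0.252,-0.645,-0.245,0]'
python3 - <<'E'
from h import *
im=grab('wrist'); go(.4945,-.195,.088,72); p=proj(im,[[.4935,-.1945,.074]]); print(p)
x,y=p[0].astype(int); save(im,'w3.png',(x-80,y-60,x+80,y+80),4)
print('stand',face(im,(x-60,y-60,x+60,y+60),.074))
E
```

```text
t: 8.6
tool_pos: [0.4945, -0.1931, 0.1969]
tool_rot: [-0.478, -3.104, -0.002]
contact_force: [-0.2, 0.8, -0.1]
opening: 0.0147
grip_force: 40.7
pos [ 0.4946 -0.1929  0.1971] turn [ 0.001 -0.002  0.017] shift [-0.002  -0.007   0.3637] q [-0.51 -0.15  1.87  0.    1.43 -1.78]
[[254.91100061 184.48734335]]
stand ((492.86700439453125, -194.92245483398438), (59.755775451660156, 60.91801071166992), 57.77031707763672)
```

View pics/w3.png

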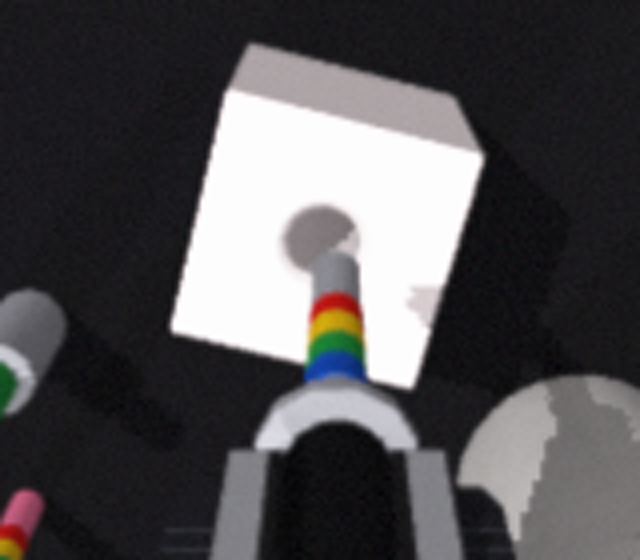

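```bash
python3 -m pendant '[0,0,0,-0.002,-0.008,0.05,0,0,0,0,-0.002,-0.008,0.09,0,0,0,0,-0.002,-0.008,0.14,0,0,0,0,-0.002,-0.008,0.19,0]'
python3 -m pendant '[0,0,0,0,0,0.05,0,0,0,0,0,0,0.1,0,0,0,0,0,0,0.15,0,0,0,0,0,0,0.17,0,0,0,0,0,0,0.176,0,0,0,0,0,0,0.176,0]'
python3 -c "
from h import *
go(.494,-.195,.087,72)"
```

```text
t: 9.15
tool_pos: [0.4955, -0.197, 0.1404]
tool_rot: [0.479, 3.102, -0.0]
contact_force: [1.0, -0.8, 1.2]
opening: 0.015
grip_force: 40.9
t: 9.9
tool_pos: [0.4947, -0.1969, 0.0879]
tool_rot: [0.48, 3.105, 0.0]
contact_force: [2.6, 0.6, -1.9]
opening: 0.0147
grip_force: 40.7
pos [ 0.4947 -0.1969  0.0879] turn [0.    0.    0.014] shift [0.0041 0.0053 0.003 ] q [-0.52 -0.03  1.95  0.    1.22 -1.78]
```

```bash
python3 -m pendant '[0,0,0,0,0.002,0.006,0,0,0,0,0,0.002,0.008,0,0,0,0,0,0.002,0.008,0,0,0,0,0,0.002,0.008,0.3,0,0,0,0,0.002,0.008,0.6,0,0,0,0,0.002,0.008,0.6,0,0,0,0,0.002,0.008,0.6,0,0,0,0,0.002,-0.15,0.6,0,0,0,0,0.002,-0.35,0.6,0,0,0,0,0.002,-0.45,0.6,0,0,0,0,0.002,-0.45,0.6,0,0,0,0,0.002,-0.45,0.6]'
python3 - <<'E'
from h import *
im=grab('wrist'); p=proj(im,[[.4935,-.1945,.078]]); x,y=p[0].astype(int); save(im,'w4.png',(x-80,y-60,x+80,y+80),3)
m,c,s=mask_blob(im,(0,120,80),(8,255,255),(0,0,512,384)); print(c,s)
go(.3525,-.3035,.20,72); print(proj(im,[.3525,-.3035,.06])); 
E
```

```text
t: 11.4
tool_pos: [0.4941, -0.1959, 0.2214]
tool_rot: [-0.48, -3.103, -0.001]
contact_force: [0.4, 0.3, -0.6]
opening: 0.0513
grip_force: 0.0
[108.05572755  72.35603715] [ 96  64  27  16 323]
pos [ 0.4938 -0.1958  0.2206] turn [ 0.001 -0.007  0.014] shift [ 0.3405 -0.4846  0.0697] q [-0.52 -0.16  1.84 -0.    1.47 -1.78]
[[105.27875177  71.45060129]]
```

View pics/w4.png

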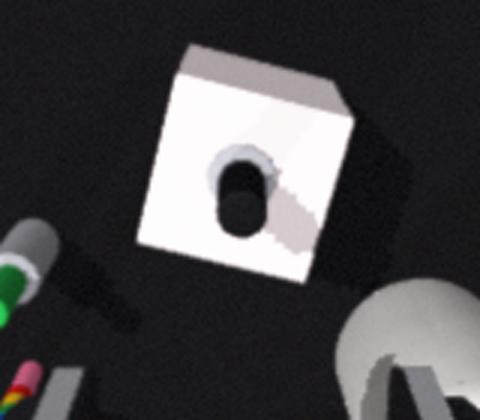

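Rod is back in its stand, with the collar seated. Next is the red plug, the only red-knobbed one, at wrist pixel (108,72).

```bash
python3 -m pendant '[0,0,0,0.12,-0.17,0.02,0.6,0,0,0,0.24,-0.34,0.04,0.6,0,0,0,0.34,-0.485,0.07,0.6,0,0,0,0.34,-0.485,0.07,0.6,0,0,0,0.34,-0.485,0.07,0.6,0,0,0,0.34,-0.485,0.07,0.6]'
python3 - <<'E'
from h import *
im=grab('wrist'); p=proj(im,[[.3525,-.3035,.06]])[0]; x,y=p.astype(int); print(p)
m,c,s=mask_blob(im,(0,120,60),(8,255,255),(x-40,y-40,x+40,y+60)); print(c,s)
# knob pts via depth: top disc
v,u=np.nonzero(m); P=np.array([bydepth(im,(a,b)) for a,b in zip(u,v)]); t=P[np.abs(P[:,2]-.06)<.003]; print('top face',len(t),t.mean(0), 'z',np.percentile(P[:,2],[2,50,98]))
tu=[(a,b) for a,b,q in zip(u,v,P) if abs(q[2]-.06)<.003]; e=cv2.minEnclosingCircle(np.array(tu,np.float32)); print(e,onz(im,e[0],.06))
go(.3525,-.3035,.032,72)
E
```

```text
t: 12.2
tool_pos: [0.3543, -0.3034, 0.2015]
tool_rot: [-0.477, -3.105, -0.001]
contact_force: [0.4, -0.1, 0.6]
opening: 0.0509
grip_force: 0.0
[256.11919807 177.55980046]
[252.59722222 174.69907407] [245 165  15  20 216]
top face 140 [ 0.35098633 -0.30705346  0.05871543] z [-0.00117611  0.0582202   0.05993908]
((252.35470581054688, 176.85043334960938), 6.7440972328186035) [ 0.35067578 -0.30683865  0.06      ]
pos [ 0.3545 -0.3035  0.2017] turn [ 0.001 -0.     0.018] shift [ 0.0061 -0.0021  0.5658] q [-0.87 -0.32  2.    0.    1.46 -2.13]
```

```bash
python3 -m pendant '[0,0,0,0.008,-0.013,0.18,0.6,0,0,0,0.008,-0.013,0.36,0.6,0,0,0,0.008,-0.013,0.48,0.6,0,0,0,0.008,-0.013,0.549,0.6,0,0,0,0.008,-0.013,0.549,0.6,0,0,0,0.008,-0.013,0.549,0.6,0,0,0,0.008,-0.013,0.549,0,0,0,0,0.008,-0.013,0.549,0,0,0,0,0.008,-0.013,0.549,0,0,0,0,0.008,-0.013,0.549,0,0,0,0,0.008,-0.013,0.549,0]' 50
python3 -m pendant '[0,0,0,0,0,-0.1,0,0,0,0,0,0,-0.25,0,0,0,0,0,0,-0.4,0,0,0,0,0,0,-0.5,0,0,0,0,0,0,-0.5,0]'
python3 - <<'E'
from h import *
im=grab('wrist'); save(im,'w5.png',(150,110,350,260),4); go(.481,.0125,.17,72); print(telemetry.get_obs()['contact_force'])
E
```

```text
t: 13.62
tool_pos: [0.3508, -0.3079, 0.0384]
tool_rot: [0.48, 3.103, -0.002]
contact_force: [0.9, 1.0, 5.9]
opening: 0.0122
grip_force: 48.9
t: 14.25
tool_pos: [0.3511, -0.3085, 0.1899]
tool_rot: [0.48, 3.101, -0.006]
contact_force: [-0.6, -0.9, -1.0]
opening: 0.0119
grip_force: 48.8
pos [ 0.3503 -0.3075  0.1876] turn [-0.002  0.002  0.014] shift [-0.0931  1.1484  0.0577] q [-0.88 -0.31  2.02 -0.    1.44 -2.14]
[ 1.16957991  0.24367112 -1.62925174]
```

View pics/w5.png

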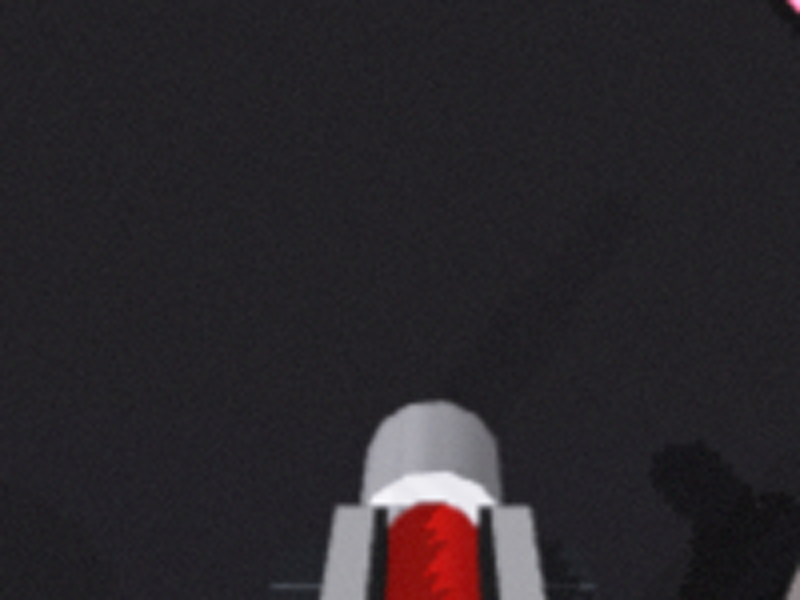

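```bash
python3 -m pendant '[0,0,0,-0.02,0.18,0,0,0,0,0,-0.04,0.36,0,0,0,0,0,-0.06,0.54,0,0,0,0,0,-0.08,0.72,0,0,0,0,0,-0.093,0.9,0.02,0,0,0,0,-0.093,0.9,0.02,0]'
python3 -m pendant '[0,0,0,0,0.12,0.02,0,0,0,0,0,0.248,0.035,0,0,0,0,0,0.248,0.035,0,0,0,0,0,0.248,0.035,0,0,0,0,0,0.248,0.035,0,0,0,0,0,0.248,0.035,0]'
python3 - <<'E'
from h import *
im=grab('wrist'); save(im,'w6.png',(176,130,336,250),5); o=telemetry.get_obs(); go(.481,.0125,.13,None); print(o['contact_force'])
zt=o['tool_pos'][2]-.0384; R=Ro.from_rotvec(o['tool_rot']); xd=R.apply([1,0,0])
m,c,s=mask_blob(im,(5,110,120),(22,255,255),(200,120,310,240)); print(s,c)
pts=np.argwhere(m)[:,::-1]; k=cv2.convexHull(pts.astype(np.int32)); e=cv2.fitEllipse(k); print('ring',e,onz(im,e[0],.072))
P=o['tool_pos'].copy()
# predicted edge pixels if the plug axis is at the TCP
print(proj(im,[P+xd*.011+[0,0,zt+.002-P[2]],P+xd*.011+[0,0,zt+.028-P[2]]]))
E
```

```text
t: 15.05
tool_pos: [0.4572, -0.0549, 0.1778]
tool_rot: [-0.47, -3.101, -0.002]
contact_force: [-0.4, -0.2, -0.7]
opening: 0.0121
grip_force: 49.0
t: 15.8
tool_pos: [0.4807, 0.0118, 0.1707]
tool_rot: [0.482, 3.104, -0.0]
contact_force: [-0.0, 0.5, -1.2]
opening: 0.0119
grip_force: 49.2
pos [0.4807 0.012  0.1708] turn [0. 0. 0.] shift [-0.0003  0.002   0.136 ] q [-0.13 -0.26  2.   -0.    1.4  -1.39]
[ 0.57311835 -0.22959243 -1.02328586]
[235 172  46  42 514] [257.05642023 190.38132296]
ring ((257.1401672363281, 193.11248779296875), (42.974830627441406, 45.579490661621094), 89.4194107055664) [0.48053288 0.01219126 0.072     ]
[[256.84314484 209.33224193]
 [256.77961767 226.93786293]]
```

View pics/w6.png

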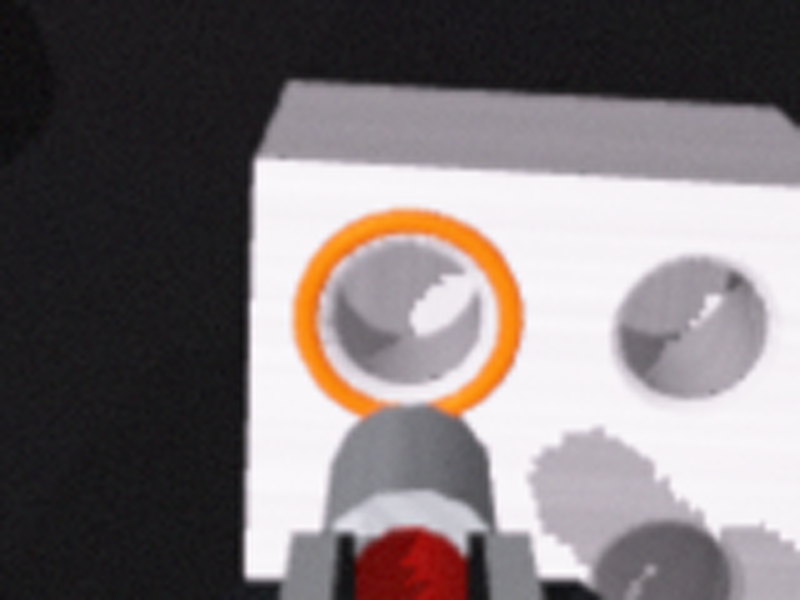

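```bash
python3 -m pendant '[0,0,0,0.003,-0.002,0.08,0,0,0,0,0.003,-0.002,0.15,0,0,0,0,0.003,-0.002,0.175,0,0,0,0,0.003,-0.002,0.175,0,0,0,0,0.003,-0.002,0.175,0]'
python3 -m pendant '[0,0,0,0,0,0.02,0,0,0,0,0,0,0.04,0,0,0,0,0,0,0.05,0,0,0,0,0,0,0.05,0]'
```

```text
t: 16.48
tool_pos: [0.4805, 0.0122, 0.1193]
tool_rot: [0.48, 3.103, 0.0]
contact_force: [0.1, 0.1, -1.0]
opening: 0.0118
grip_force: 49.2
t: 16.98
tool_pos: [0.4794, 0.0124, 0.1027]
tool_rot: [-0.48, -3.104, 0.0]
contact_force: [-0.3, 0.9, -0.4]
opening: 0.012
grip_force: 49.2
```

```bash
python3 -m pendant '[0,0,0,0,0,0.02,0,0,0,0,0,0,0.04,0,0,0,0,0,0,0.056,0,0,0,0,0,0,0.06,0,0,0,0,0,0,0.06,0]'
python3 -m pendant '[0,0,0,0,0,0.004,0,0,0,0,0,0,0.009,0,0,0,0,0,0,0.009,0,0,0,0,0,0,0.009,0]'
```

```text
t: 17.6
tool_pos: [0.4797, 0.0124, 0.0851]
tool_rot: [-0.48, -3.105, 0.0]
contact_force: [-0.8, 0.3, -1.1]
opening: 0.0118
grip_force: 49.2
t: 18.1
tool_pos: [0.4797, 0.0124, 0.0825]
tool_rot: [-0.48, -3.105, 0.0]
contact_force: [0.3, 0.8, -0.3]
opening: 0.0124
grip_force: 49.3
```

Force is returning to zero, so the plug is at or almost on the bottom. One more small step, then release.

```bash
python3 -m pendant '[0,0,0,0,0,0.003,0,0,0,0,0,0,0.006,0,0,0,0,0,0,0.006,0,0,0,0,0,0,0.006,0]'
python3 -m pendant '[0,0,0,0,0,0,0.15,0,0,0,0,0,0,0.3,0,0,0,0,0,0,0.4,0,0,0,0,0,0,0.4,0,0,0,0,0,-0.1,0.4,0,0,0,0,0,-0.25,0.4,0,0,0,0,0,-0.4,0.4,0,0,0,0,0,-0.45,0.4,0,0,0,0,0,-0.45,0.4]'
python3 - <<'E'
from h import *
im=grab('wrist'); p=proj(im,[[.4805,.0122,.072]])[0]; print(p); x,y=p.astype(int); 
sc=grab('scene'); 
a=cv2.resize(im['image'][y-70:y+70,x-70:x+90],None,fx=2.5,fy=2.5); b=cv2.resize(sc['image'][80:330,180:420],None,fx=1.6,fy=1.6)
c=np.zeros((400,800,3),np.uint8); c[:350,:400]=a; c[:400,400:784]=b; cv2.imwrite('pics/f.png',c[:,:,::-1])
print('shoulder/top depths', [bydepth(im,(x+i,y+j))[2].round(4) for i,j in((0,-9),(3,-8),(-3,-8),(8,-20))])
m,q,s=mask_blob(im,(0,120,60),(4,255,255),(x-30,y-30,x+30,y+40)); v,u=np.nonzero(m); print('knob top z',np.percentile([bydepth(im,t)[2] for t in zip(u,v)],[50,90,97]),telemetry.get_obs()['t'])
E
```

```text
t: 18.6
tool_pos: [0.4804, 0.0122, 0.0824]
tool_rot: [0.48, 3.104, -0.0]
contact_force: [-4.0, 0.2, 8.5]
opening: 0.0119
grip_force: 50.1
t: 19.73
tool_pos: [0.4801, 0.0123, 0.2161]
tool_rot: [0.48, 3.103, 0.0]
contact_force: [-0.4, -0.2, -0.5]
opening: 0.0343
grip_force: 0.0
[256.77480162 178.59899788]
shoulder/top depths [np.float64(0.0705), np.float64(0.0705), np.float64(0.071), np.float64(0.0711)]
knob top z [0.10234376 0.10368814 0.10405473] 19.825
```

View pics/f.png

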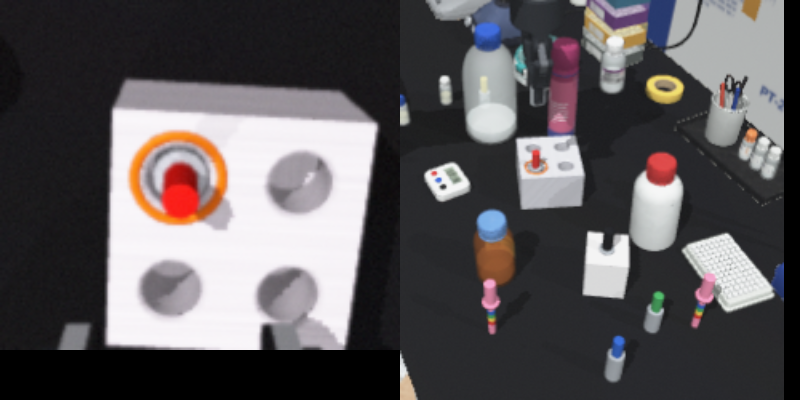

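The red plug sits in the ringed well with its knob top at 104 mm, which is 72 + 32, so the shoulder is flush. The rod is in its stand, and the blue and green plugs, the look-alikes and the bystanders are in place. The gripper is clear.

```bash
python3 -c "
from station import ctrl
print(ctrl.finish_job())"
```

```text
the job is handed in; nothing more can be done
None
```

The ringed well is 28 mm deep, the rod is back in its stand, and the red plug sits flush in the well; I handed the job in at about 20 s on the robot's clock.

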